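# Weigh a topping canister on the hook scale

### The job

Hang the steel canister by its handle bow on the hook of the sprung column scale, lowering it so gently that the scale takes the whole weight without a jerk or a bounce before you let go. Leave it hanging freely until the pointer has come to rest and stayed still for a good second, then take hold again, lift it gently off the hook and stand it softly, upright, in the middle of the free half of the slate board that carries the chocolate bar. Leave the other things where they are, and do not push the scale about with the gripper.

Things in the scene. Friction and masses are not known exactly. Their poses are not given: they have to be found in the camera images.
- canister: Closed steel canister, the only one with a handle: 75 mm diameter, 55 mm high, 0.2 to 0.6 kg depending on contents. Origin under its centre, z up. A stiff bow of 6 mm wire stands over it in its y-z plane: upright legs at y = +-31 mm and a level top bar along y (straight over y = +-19 mm) with a wooden grip block above it
- bail (a point): Middle of the bow's top bar, on its centre line, 120 mm above the canister's underside. The opening below the bar is 62 mm high and 56 mm wide
- grip (a point): Centre of the wooden grip block: 24 mm above point bail; the block measures 14 mm (canister x) x 24 mm (canister y) x 32 mm high, its underside 8 mm above the bar's centre line
- scale: Fixed scale: dark steel base plate 150 x 130 x 12 mm and a column 30 x 40 mm, 260 mm high. Origin on the column's axis at table height. A steel hook of 8 mm round bar reaches from the column towards the scale's own -x, in its x-z plane
- hook_seat (a point): Where the bow's top bar (its centre line) lies when seated in the hook's valley; 110 mm from the column's axis to the scale's -x, 217 mm above the table unloaded; sinks with the hook. From this point: V-shaped valley, its bottom 5 mm below, its sides rising at 43 degrees; upturned outer end 20 mm out (-x), its top 19 mm above; arm's top 11 mm above; hook's lowest face 14 mm below
- hook (a joint): How far the hook has sunk, m: 0 unloaded, up to 0.06 at the lower stop. Spring of 130 N/m, lightly damped (a bounce dies out in 1 to 2 s) and delicate: it should never run faster than 80 mm/s, up or down, nor be pushed past 50 mm; the canister's weight sinks it by 15 to 45 mm. A swing of the canister dies out too. A black carriage with a pointer shows it on the column's ruled sides
- board: Fixed black slate board 180 (x) x 240 (y) x 12 mm, origin under its centre; the chocolate bar lies on its +y half
- free_half (a point): Middle of the board's free half, on its upper face (12 mm above the table): 58 mm from the board's centre towards its -y
- tin_a: shallow steel topping tin without a handle, 84 mm diameter, 36 mm high, filled level with pale crumbs; origin under its centre; leave alone
- tin_b: the same kind of tin (84 mm diameter, 36 mm high, no handle), with dark berries; origin under its centre; leave alone
- chocolate_bar: chocolate bar 150 x 76 x 10 mm lying on the +y half of the slate board; origin under its centre; leave alone
- tumbler: drinking glass, 62 mm diameter, 115 mm high, standing; origin under its centre; leave alone
- bowl: steel bowl, 130 mm diameter, 55 mm high; origin under its centre; leave alone
- spatula: spatula lying flat on the table; leave alone
Not all that is in view belongs to the job. What is shaped like the canister but green or purple is not meant.

How it is judged (in metres and radians):
On the way, in this order (a step that is already met when the one before it is completed fails the run):
1. the canister hangs in the hook, let go and at rest (scale and canister still) for one second (distance between bail and hook_seat below 0.01 m and value of joint hook above 0.008 m and velocity of joint hook between -0.01 and 0.01 m/s and linear speed of canister below 0.05 m/s and contact force between each of the fingers, the arm and canister below 0.02 N), for 1 s.
2. the canister has been lifted off the hook, clear of the scale (distance between bail and hook_seat above 0.06 m and contact force between canister and scale below 0.01 N and value of joint hook below 0.006 m), for 0.1 s.
At the end, for the whole second after the job is handed in: The canister stands upright (within 0.08 rad) and at rest on the slate board, its centre within 30 mm of the middle of the free half and not touching the chocolate bar, released; the scale's hook is empty and back up (within 6 mm) (horizontal distance between canister and free_half below 0.03 m and z of canister in the frame of free_half between -0.004 and 0.004 m and angle between canister's own z axis and vertical below 0.08 rad and linear speed of canister below 0.02 m/s and contact force between canister and chocolate_bar below 0.01 N and value of joint hook below 0.006 m and contact force between each of the fingers, the arm and canister below 0.02 N).
It fails at once if the scale is jerked or let bounce: the hook moves faster than 100 mm/s, or is pushed more than 55 mm down (value of joint hook above 0.055 m or velocity of joint hook above 0.1 m/s or velocity of joint hook below -0.1 m/s).
It fails at once if the canister is rammed against the scale (over 20 N) (contact force between canister and scale above 20 N).
It fails at once if the gripper or arm pushes the scale with more than 5 N (contact force between any of the fingers, the arm and scale above 5 N).
It fails at once if the canister is dropped (moves over 0.4 m/s out of the fingers, a fall of about 8 mm) or banged down on the board (over 45 N) ((contact force between the fingers and canister below 0.02 N and linear speed of canister above 0.4 m/s) or contact force between canister and board above 45 N).
It fails at once if another thing is moved more than 20 mm (distance of any of tin_a, tin_b, chocolate_bar, tumbler, bowl, spatula from where it was at the start of the episode above 0.02 m).
It also fails if it takes over 72 s, if anything falls off the work surface, if the arm or the gripper's body presses on something with over 40 N, if the wrist force passes 120 N, or if a joint passes its speed limit or range.

### The arm

A 6-joint arm with a two-finger parallel gripper is mounted at the origin on the work surface. World frame = base frame: x ahead of the robot, y to its left, z up, the work surface at z = 0. Lengths are in m, angles in degrees, forces in N, time in s.
With the tool pointing down it reaches from about 0.25 to 0.725 m from the base axis. Payload 9.7 kg.
Tool frame: the origin (TCP) lies midway between the tips of the shut fingers; the grasp point (between the pads) lies bot.hold_point_z behind it (bot.hold_point_z is the distance from the TCP to the grasp point, in m); z points along the fingers, y is the line along which they close (so a half turn about z gives the same grasp; the last joint's range is limited). The gripper opens to 85 mm and grips with 20 to 120 N. Pads are 22 mm wide; open, the fingers measure 114 mm over their backs; the gripper's body (76 mm by 85 mm) begins 54 mm behind the grasp point. The pads swing forward as they close: fully open they stand 13 mm farther back than shut.
Start: joints at [-64.63, 4.979, 10.078, 95.1, 0, 90], TCP at [0.236, -0.497, 0.231] pointing down, gripper open.
Joint ranges: [-179.16, 179.16], [-48.56, 103.87], [-65.8, 70.77], [-126.05, 130.52], [-82.76, 87.17], [-180, 180]. Speed limits (degrees/s): [127.2, 127.2, 147.25, 180, 180, 180].

### API

Orientations are given as [roll, pitch, yaw] about the fixed x, y, z axes, in that order (R = Rz(yaw) Ry(pitch) Rx(roll)).
In Python, from workcell import bot, camera, camera_model, ticket gives the robot as it stands.
- The arm moves only by the tool send_rows, never from a script. Its argument "targets" is text: rows parted by semicolons, each of 5 numbers parted by spaces: the shift along the tool's x, y, z in mm, then the turn about the tool's z in degrees, then the closure in counts, from 0 (fully open) to 255 (shut). A call has 1 to 20 rows; each row is the pose to reach, as a shift and turn from the pose commanded when the call began, along the tool's axes at that moment; what a row does not reach only later rows make up. A row lasts 1/8 s, in which the tool goes at most 62.5 mm and 10.7 degrees, less where a joint would pass 70% of its speed; a pose out of reach is approached as far as the arm can. A call with a gripper value outside its range is refused whole. The fingers move at their own pace and stop on an object; "newtons" is the grip in N (left out, the last holds). Time passes only in rows, so rows that repeat a pose let the fingers close. It gives the time, the measured TCP pose, the force, the opening and the grip force at its end, in the units of the state.
- bot.get_obs(): the state, without advancing time (a new reading comes with each control period).
- camera(name): name is "side" or "top" or "wrist"; returns the picture (420x560x3 uint8, blue, green, red); there is no depth.
- camera_model(name): a dict with "K" (3x3 intrinsics, pixels), "dist_coeffs" ([k1, k2, p1, p2, k3] as OpenCV has them; the pictures are not rectified), "pose" (4x4, takes a point from camera to world coordinates); the wrist camera has in their place "T_tool_cam" (4x4, takes a point from camera to tool coordinates, whose origin is the TCP and whose axes are the flange's). Camera axes: x right, y down, z forward; pixel columns grow to the right and rows downward; lengths in m; the calibration is good to about 2 mm. A picture is of the moment at which its call begins: read the wrist's pose just before it. camera_model takes no time and is no camera call.
- ticket.job_done(): hands the job in; it is judged then, once.
The state is a dict: "time": time; "q": joint angles; "qd": joint speeds; "joint_efforts": joint torques, N m; "ee_pos": TCP position; "tcp_rot": TCP orientation; "wrist_force": force on the tool from outside, world axes, zero at the start; "torque": the same for the moment, N m; "opening": finger opening in m; "grasp_force": force on a finger pad.
Only numpy, scipy, OpenCV 4.12 (cv2) and the standard library are available. Lean on these libraries where they do the work, as an engineer would, in place of code of your own. Each camera call takes 0.05 s, during which the arm holds its last target. There are 200 camera calls.

## Working session

There is one attempt and no reset: what is moved stays moved. The work goes in short steps, Python scripts to look and compute and a tool call to move; the robot and the scene stay as the last step left them, time stands still between calls to the robot, and variables do not carry over. Pictures are saved under pics/ and viewed, at most 14 in all, crops included, and the job is handed in when it is done.

Besides the shell and the picture viewer there is one more tool, called after "Emit:" as name(argument=value, ...) on one line, values as JSON. send_rows: Moves the arm, as the interface text tells. Its arguments: {"type":"object","properties":{"targets":{"type":"string"},"newtons":{"type":"number"}},"required":["targets"]}

```bash
ls; mkdir -p pics
python3 - <<'E'
from workcell import bot,camera,camera_model
import cv2,numpy as np
o=bot.get_obs();print(o,bot.hold_point_z)
for n in("side","top","wrist"):
    cv2.imwrite(f"pics/{n}0.png",camera(n));m=camera_model(n);print(n,{k:np.round(v,4).tolist() for k,v in m.items()})
cv2.imwrite("pics/st0.png",np.hstack([cv2.imread("pics/side0.png"),cv2.imread("pics/top0.png")])[:, :])
E
```

```text
pics
{'time': 0.0, 'q': array([-6.46317918e+01,  5.01220132e+00,  1.00332383e+01,  9.50995368e+01,
       -2.34191156e-03,  9.00014117e+01]), 'qd': array([-0.10580025, -0.0263094 , -0.08238959,  0.03647439, -0.04992555,
        0.04546681]), 'joint_efforts': array([ 8.85275017e-05, -5.20397151e+01,  4.64799321e+01,  1.65269058e-02,
       -9.51379775e-05, -3.70763942e-06]), 'ee_pos': array([ 0.23552728, -0.49675763,  0.23056162]), 'tcp_rot': array([-1.79921500e+02,  2.34384350e-03,  2.53667997e+01]), 'wrist_force': array([ 0.17717798, -0.67907523, -0.67905224]), 'torque': array([-0.0044825 , -0.01931806, -0.00822537]), 'grasp_force': 0.0, 'opening': 0.08574775382294869} 0.0187
side {'K': [[514.197, 0.0, 283.2831], [0.0, 514.197, 210.3574], [0.0, 0.0, 1.0]], 'dist_coeffs': [-0.0396, 0.0, 0.0, 0.0, 0.0], 'pose': [[-0.9454, -0.1629, 0.2825, 0.1373], [-0.3258, 0.5032, -0.8004, 1.155], [-0.0118, -0.8487, -0.5287, 0.8823], [0.0, 0.0, 0.0, 1.0]]}
top {'K': [[525.4743, 0.0, 282.8], [0.0, 525.4743, 209.8337], [0.0, 0.0, 1.0]], 'dist_coeffs': [0.0356, 0.0, 0.0, 0.0, 0.0], 'pose': [[0.0132, -0.9807, 0.1952, 0.2148], [-0.9999, -0.013, 0.0023, 0.0159], [0.0002, -0.1952, -0.9808, 1.7078], [0.0, 0.0, 0.0, 1.0]]}
wrist {'K': [[303.4209, 0.0, 275.4445], [0.0, 303.4209, 207.7128], [0.0, 0.0, 1.0]], 'dist_coeffs': [-0.044, 0.0, 0.0, 0.0, 0.0], 'T_tool_cam': [[-0.0003, -0.956, -0.2934, 0.0734], [1.0, -0.0003, -0.0001, 0.0007], [-0.0, -0.2934, 0.956, -0.1444], [0.0, 0.0, 0.0, 1.0]]}
```

View pics/side0.png

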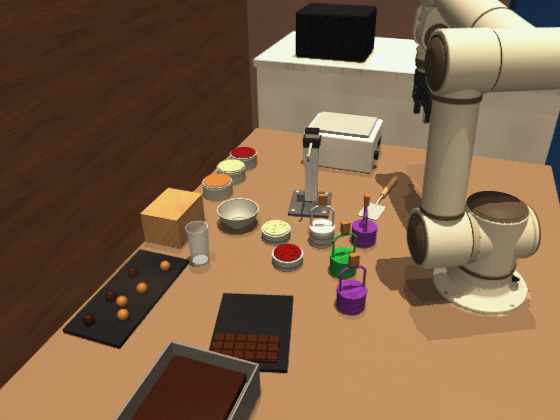

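View pics/top0.png

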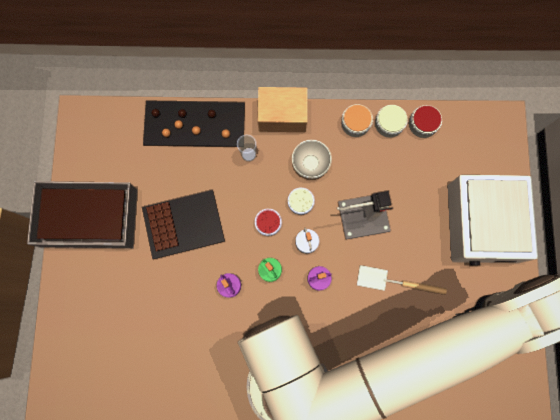

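The side picture shows the steel canister at (322,230) with its grip at (323,199), the scale at (312,170) and the board at (250,325). In the top picture they are at (307,241), (365,216) and (184,224). I'll take crops for detail.

Run:
```python
import cv2,numpy as np
t=cv2.imread("pics/top0.png");s=cv2.imread("pics/side0.png")
a=cv2.resize(t[180:270,280:400],None,fx=5,fy=5,interpolation=cv2.INTER_CUBIC)[:, :]
b=cv2.resize(s[120:270,280:360],None,fx=4,fy=4,interpolation=cv2.INTER_CUBIC)
c=np.zeros((600,800,3),np.uint8)
a=cv2.resize(t[185:265,285:405],None,fx=4,fy=4,interpolation=cv2.INTER_CUBIC)
c[:320,:480]=a;c[:600,480:800]=b
c[320:600,:350]=cv2.resize(t[185:265,137:237],None,fx=3.5,fy=3.5)
cv2.imwrite("pics/crop1.png",c)
```

```text
(no output)
```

View pics/crop1.png

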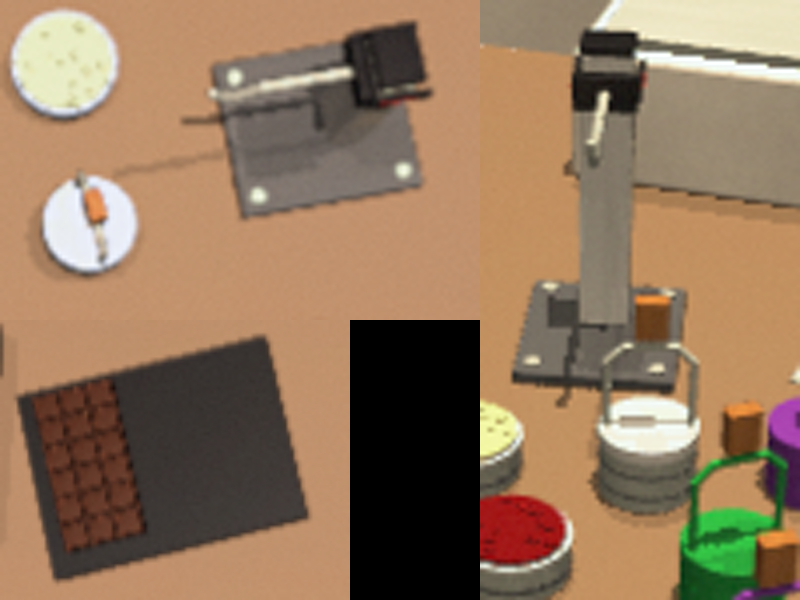

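```bash
cat > h.py <<'E'
from workcell import bot,camera,camera_model
import cv2,numpy as np
from scipy.spatial.transform import Rotation as R
def pose(n,o=None):
    m=camera_model(n)
    if n!="wrist": return m,m["pose"]
    o=o or bot.get_obs();T=np.eye(4);T[:3,:3]=R.from_euler("xyz",o["tcp_rot"],degrees=True).as_matrix();T[:3,3]=o["ee_pos"]
    return m,T@m["T_tool_cam"]
def ray(n,uv,P=None):
    m,T=pose(n) if P is None else P
    p=cv2.undistortPoints(np.float64([[uv]]),m["K"],m["dist_coeffs"])[0,0]
    return T[:3,3],T[:3,:3]@np.array([*p,1.])
def plane(n,uv,z,P=None):
    c,d=ray(n,uv,P);return c+d*(z-c[2])/d[2]
def proj(n,X,P=None):
    m,T=pose(n) if P is None else P
    X=(np.atleast_2d(X)-T[:3,3])@T[:3,:3]
    return cv2.projectPoints(X,np.zeros(3),np.zeros(3),m["K"],m["dist_coeffs"])[0][:,0]
def tri(a,b):
    (c1,d1),(c2,d2)=a,b
    s,t=np.linalg.lstsq(np.c_[d1,-d2],c2-c1,rcond=None)[0]
    return (c1+s*d1+c2+t*d2)/2,np.linalg.norm(c1+s*d1-c2-t*d2)
def cen(mask):
    n,l,s,c=cv2.connectedComponentsWithStats(mask.astype(np.uint8));k=1+np.argmax(s[1:,4]);return c[k],s[k,4],l==k
E
python3 - <<'E'
from h import *
np.set_printoptions(precision=4,suppress=True)
t=cv2.imread("pics/top0.png");s=cv2.imread("pics/side0.png")
def orange(im,x0,y0,x1,y1):
    h=cv2.cvtColor(im,cv2.COLOR_BGR2HSV);m=np.zeros(h.shape[:2],bool)
    r=h[y0:y1,x0:x1];m[y0:y1,x0:x1]=(r[...,1]>190)&(r[...,0]<16)
    return m
ct,a,_=cen(orange(t,300,225,318,260));cs,b,_=cen(orange(s,315,190,333,207))
print("grip",ct,a,cs,b,tri(ray("top",ct),ray("side",cs)))
C=lambda u,v:(285+u/4,185+v/4); S=lambda u,v:(280+(u-480)/4,120+v/4)
print("lid",plane("top",C(90,224),.055))
a,b=plane("top",C(81,180),.1),plane("top",C(103,258),.1);print("bow",a,b,np.degrees(np.arctan2(*(a-b)[1::-1])))
print("tip tri",tri(ray("top",C(213,93)),ray("side",S(592,155))))
tip=plane("top",C(213,93),.234);arm=plane("top",C(350,73),.226);d=(tip-arm)[:2];d/=np.linalg.norm(d)
print("hook",tip,arm,"dir",d,np.degrees(np.arctan2(d[1],d[0])),"seat",tip[:2]-d*.020)
q=[plane("top",C(*p),.012) for p in((212,66),(246,217),(423,185))];print("base",q,"ctr",(q[0]+q[2])/2)
g=cv2.cvtColor(t,cv2.COLOR_BGR2HSV);m=np.zeros(g.shape[:2],bool);m[185:262,138:230]=(g[185:262,138:230,2]<90)
c,_,k=cen(m);k=cv2.morphologyEx(k.astype(np.uint8),cv2.MORPH_CLOSE,np.ones((9,9)))
cs=cv2.boxPoints(cv2.minAreaRect(cv2.findContours(k,0,2)[0][0]))
w=np.array([plane("top",p,.012) for p in cs]);print("board",cs,w[:,:2],np.linalg.norm(np.diff(w,axis=0),axis=1),w.mean(0))
E
```

```text
Traceback (most recent call last):
  File "h.py", line 24, in cen
    n,l,s,c=cv2.connectedComponentsWithStats(mask.astype(np.uint8));k=1+np.argmax(s[1:,4]);return c[k],s[k,4],l==k
                                                                        ~~~~~~~~~^^^^^^^^^
ValueError: attempt to get argmax of an empty sequence
```

```bash
cat > m1.py <<'E'
from h import *
np.set_printoptions(precision=4,suppress=True)
t=cv2.imread("pics/top0.png");s=cv2.imread("pics/side0.png")
def orange(im,x0,y0,x1,y1):
    m=np.zeros(im.shape[:2],bool);r=im[y0:y1,x0:x1].astype(int)
    m[y0:y1,x0:x1]=(r[...,2]>2.6*r[...,0])&(r[...,2]>90)
    return m
ct,a,_=cen(orange(t,300,225,318,260));cs,b,_=cen(orange(s,315,190,333,207))
print("grip",ct,a,cs,b,tri(ray("top",ct),ray("side",cs)))
C=lambda u,v:(285+u/4,185+v/4); S=lambda u,v:(280+(u-480)/4,120+v/4)
print("lid",plane("top",C(90,224),.055))
a,b=plane("top",C(81,180),.1),plane("top",C(103,258),.1);print("bow",a,b,np.degrees(np.arctan2(*(a-b)[1::-1])))
print("tip tri",tri(ray("top",C(213,93)),ray("side",S(592,155))))
tip=plane("top",C(213,93),.234);arm=plane("top",C(350,73),.226);d=(tip-arm)[:2];d/=np.linalg.norm(d)
print("hook",tip,arm,"dir",d,np.degrees(np.arctan2(d[1],d[0])),"seat",tip[:2]-d*.020)
q=[plane("top",C(*p),.012) for p in((212,66),(246,217),(423,185))];print("base",q,"ctr",(q[0]+q[2])/2)
g=cv2.cvtColor(t,cv2.COLOR_BGR2HSV);m=np.zeros(g.shape[:2],bool);m[185:262,138:230]=(g[185:262,138:230,2]<90)
c,_,k=cen(m);k=cv2.morphologyEx(k.astype(np.uint8),cv2.MORPH_CLOSE,np.ones((9,9)))
cs=cv2.boxPoints(cv2.minAreaRect(cv2.findContours(k,0,2)[0][0]))
w=np.array([plane("top",p,.012) for p in cs]);print("board",cs,w[:,:2],np.linalg.norm(np.diff(w,axis=0),axis=1),w.mean(0))
E
python3 m1.py
```

```text
grip [308.3333 236.3889] 18 [322.3765 198.8824] 85 (array([ 0.447 , -0.0581,  0.1416]), np.float64(0.0019011855185524886))
lid [ 0.4441 -0.0598  0.055 ]
bow [ 0.472  -0.0506  0.1   ] [ 0.4117 -0.0678  0.1   ] 15.879618691175448
tip tri (array([ 0.5171, -0.1409,  0.2183]), np.float64(0.0018262216983921673))
hook [ 0.5148 -0.1391  0.234 ] [ 0.5324 -0.2386  0.226 ] dir [-0.1745  0.9847] 100.04764982490956 seat [ 0.5183 -0.1588]
base [array([ 0.5827, -0.1618,  0.012 ]), array([ 0.4575, -0.1885,  0.012 ]), array([ 0.4858, -0.3328,  0.012 ])] ctr [ 0.5343 -0.2473  0.012 ]
board [[139.8345 206.9862]
 [212.4055 189.3338]
 [225.08   241.44  ]
 [152.5089 259.0924]] [[0.5556 0.4897]
 [0.6185 0.2541]
 [0.4451 0.2061]
 [0.3849 0.4376]] [0.2438 0.1799 0.2392] [0.501  0.3469 0.012 ]
```

Emit:
send_rows(targets="0 0 -60 0 0; 0 0 -120 0 0; 20 -15 -160 -8 0; 60 -45 -170 -16 0; 100 -80 -170 -24 0; 140 -113 -170 -32 0; 180 -145 -170 -40 0; 220 -178 -170 -48 0; 260 -210 -170 -56 0; 300 -242 -160 -64 0; 335 -270 -130 -72 0; 365 -294 -90 -80 0; 378 -305 -70 -80 0; 378 -305 -70 -80 0; 378 -305 -70 -80 0", newtons=40)

```text
time: 2.02
ee_pos: [0.4464, -0.0599, 0.3022]
tcp_rot: [180.0, 0.0, 105.4]
wrist_force: [0.1, -0.1, 0.9]
opening: 0.0857
grasp_force: 0.0
```

Run:
```python
from h import *
o=bot.get_obs();print(o["time"],o["ee_pos"],o["tcp_rot"],o["q"])
w=camera("wrist");cv2.imwrite("pics/w1.png",w);np.save("w1.npy",np.r_[o["ee_pos"],o["tcp_rot"]])
```

```text
2.025 [ 0.44640191 -0.05985911  0.30219957] [1.79963025e+02 2.65965744e-02 1.05351942e+02] [-7.63101355e+00 -6.37770840e+00  6.86666167e+00  1.03199945e+02
 -1.00482169e-02  6.70170315e+01]
```

View pics/w1.png

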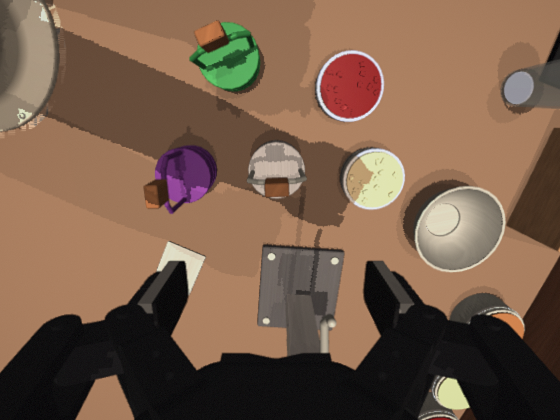

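```bash
cat > m2.py <<'E'
from h import *
np.set_printoptions(precision=4,suppress=True)
w=cv2.imread("pics/w1.png");v=np.load("w1.npy");P=pose("wrist",dict(ee_pos=v[:3],tcp_rot=v[3:]))
r=w.astype(int);m=np.zeros(r.shape[:2],bool);m[172:202,258:296]=((r[...,2]>2.6*r[...,0])&(r[...,2]>60))[172:202,258:296]
c,a,k=cen(m);b=cv2.minAreaRect(np.argwhere(k)[:,::-1].astype(np.float32));print("block",c,a,b)
print("z.144",plane("wrist",c,.144,P),"tri top",tri(ray("wrist",c,P),ray("top",(308.33,236.39))))
for n,p in dict(a=(263,246),b=(345,252),c=(337,330),d=(258,325)).items():print(n,plane("wrist",p,.012,P))
z=cv2.resize(w[235:350,240:360],None,fx=5,fy=5,interpolation=cv2.INTER_CUBIC)
y=cv2.resize(w[140:210,240:310],None,fx=2.8,fy=2.8,interpolation=cv2.INTER_CUBIC)
o=np.zeros((575,800,3),np.uint8);o[:,:600]=z;o[:196,600:796]=y;cv2.imwrite("pics/w1c.png",o)
E
python3 m2.py
```

```text
block [276.4177 187.9679] 249 ((276.5, 187.5), (17.0, 21.0), 90.0)
z.144 [ 0.4456 -0.0579  0.144 ] tri top (array([ 0.4457, -0.0581,  0.1431]), np.float64(0.0002031273192201816))
a [ 0.4587 -0.183   0.012 ]
b [ 0.5858 -0.159   0.012 ]
c [ 0.6219 -0.3026  0.012 ]
d [ 0.4877 -0.3281  0.012 ]
```

View pics/w1c.png

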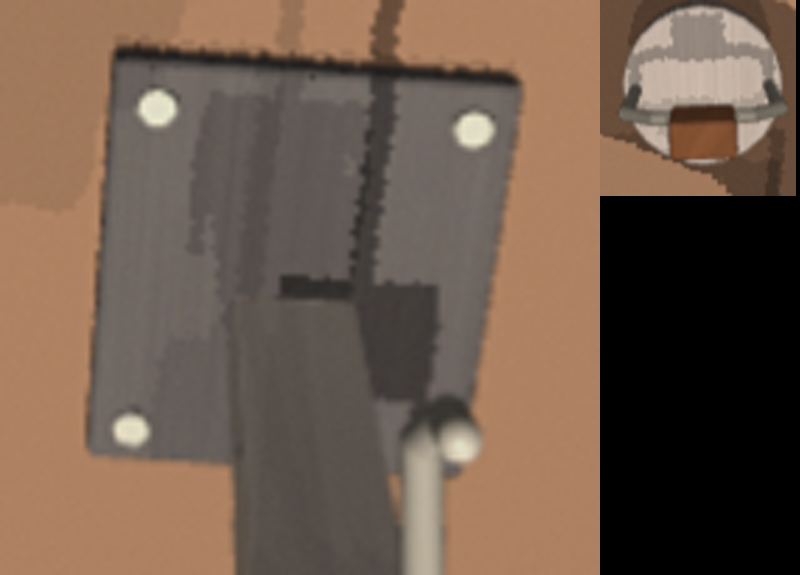

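```bash
cat > m3.py <<'E'
from h import *
np.set_printoptions(precision=4,suppress=True)
v=np.load("w1.npy");P=pose("wrist",dict(ee_pos=v[:3],tcp_rot=v[3:]))
Z=lambda u,v_:(240+u/5,235+v_/5)
f=[plane("wrist",Z(*p),.012,P) for p in((232,300),(357,300))];print("foot",f,np.linalg.norm(f[0]-f[1]))
sc=[plane("wrist",Z(*p),.012,P) for p in((157,107),(473,130),(130,430),(458,440))];print("screws",sc)
e=[(sc[1]-sc[0]),(f[1]-f[0]),sc[3]-sc[2]];print([np.degrees(np.arctan2(*x[1::-1])) for x in e],[np.degrees(np.arctan2(*(sc[i]-sc[j])[1::-1])) for i,j in((0,2),(1,3))])
for th in(10,11):
  n=np.array([-np.sin(np.radians(th)),np.cos(np.radians(th))]);ax=(f[0]+f[1])[:2]/2-.015*n;seat=ax+.11*n
  print(th,"axis",ax,"seat",seat,"plate ctr",np.mean(sc,0)[:2])
  ps=[[*(seat+.02*n),.236],[*seat,.212],[*(seat-.04*n),.224],[*ax,.26]]
  for nm in("top","side"):print(nm,proj(nm,ps).tolist())
  print("wcrop",((proj("wrist",ps,P)-[240,235])*5).tolist())
E
python3 m3.py
```

```text
foot [array([ 0.5182, -0.2581,  0.012 ]), array([ 0.558 , -0.2473,  0.012 ])] 0.04128242100393466
screws [array([ 0.476 , -0.1968,  0.012 ]), array([ 0.575 , -0.1781,  0.012 ]), array([ 0.4988, -0.3166,  0.012 ]), array([ 0.6082, -0.2912,  0.012 ])]
[np.float64(10.657795715222601), np.float64(15.198383187543387), np.float64(13.05944930734432)] [np.float64(100.76563174828063), np.float64(106.36786279948697)]
10 axis [ 0.5407 -0.2674] seat [ 0.5216 -0.1591] plate ctr [ 0.5395 -0.2457]
top [[338.41487449268266, 206.96994317398796], [344.3359182884974, 207.54382220086583], [358.47422289605726, 204.5295835548251], [384.730240623825, 198.00232904292818]]
side [[307.2756584353722, 153.32685355069282], [307.9703368563724, 157.78773321776674], [309.5736468745937, 148.3457730655559], [312.3293770567297, 128.09477250124027]]
wcrop [[473.3517230277653, 464.5378358082644], [432.97615629725215, 467.4126656814573], [411.3823265129011, 685.4303140788517], [382.92586082530704, 1136.486901761231]]
11 axis [ 0.541  -0.2674] seat [ 0.52   -0.1594] plate ctr [ 0.5395 -0.2457]
top [[338.54813852044083, 207.6482632327582], [344.44552646048203, 208.09544353206903], [358.539863357727, 204.85083966040347], [384.7110353351906, 197.9129404268236]]
side [[307.9666753099184, 153.36448053119693], [308.53019781257404, 157.81884917700665], [309.8921210286273, 148.36271690653996], [312.2446843728291, 128.0906962664118]]
wcrop [[461.46945961227345, 463.7821972127773], [424.1538477504096, 466.8450983521092], [406.30699040975003, 685.1353558565773], [384.35421240534595, 1136.550109425182]]
```

```bash
cat >> m3.py <<'E'
print("=====")
a=ray("wrist",Z(458,440),P)
print(tri(a,ray("top",(338.25,208.25))),tri(a,ray("side",(307.7,155))),plane("wrist",Z(458,440),.232,P),plane("top",(338.25,208.25),.232))
print(plane("wrist",Z(421,540),.224,P))
E
python3 m3.py|sed -n '/=====/,$p'
```

```text
=====
(array([ 0.516 , -0.1394,  0.2305]), np.float64(0.0008845912164523055)) (array([ 0.5164, -0.1389,  0.2311]), np.float64(0.0004780969366829012)) [ 0.5158 -0.1382  0.232 ] [ 0.5152 -0.1393  0.232 ]
[ 0.5197 -0.166   0.224 ]
```

Emit:
send_rows(targets="2 1 40 0 0; 2 1 80 0 0; 2 1 120 0 0; 2 1 150 0 0; 2 1 170 0 0; 2 1 178 0 0; 2 1 178 0 0")

```text
time: 2.95
ee_pos: [0.4472, -0.0577, 0.124]
tcp_rot: [180.0, 0.0, 105.3]
wrist_force: [-0.2, 0.2, 1.3]
opening: 0.0858
grasp_force: 0.0
```

Emit:
send_rows(targets="0 -1.5 -4 0 0; 0 -1.5 -4 0 120; 0 -1.5 -4 0 200; 0 -1.5 -4 0 255; 0 -1.5 -4 0 255; 0 -1.5 -4 0 255; 0 -1.5 -4 0 255; 0 -1.5 -4 0 255; 0 -1.5 -4 0 255; 0 -1.5 -4 0 255", newtons=40)

```text
time: 4.2
ee_pos: [0.4456, -0.0576, 0.1274]
tcp_rot: [180.0, 0.0, 105.4]
wrist_force: [2.1, 0.0, 1.0]
opening: 0.0232
grasp_force: 40.1
```

Emit:
send_rows(targets="0 0 -4 0 255; 0 0 -12 0 255; 0 0 -25 0 255; 0 0 -40 0 255; 0 0 -60 0 255; 0 0 -80 0 255; 0 0 -100 0 255; 0 0 -115 0 255; 0 0 -125 0 255; -5 5 -129 1 255; -12 14 -129 2 255; -22 24 -129 3 255; -32 34 -129 4 255; -40 43 -129 4.7 255; -45 48 -129 4.7 255; -47 50 -129 4.7 255; -47 50 -129 4.7 255; -47 50 -129 4.7 255")

```text
time: 6.45
ee_pos: [0.506, -0.0895, 0.2565]
tcp_rot: [180.0, 0.0, 100.7]
wrist_force: [-0.4, 0.0, -4.8]
opening: 0.0233
grasp_force: 39.6
```

Run:
```python
from h import *
o=bot.get_obs();print(o["time"],o["ee_pos"],o["tcp_rot"],o["wrist_force"])
w=camera("wrist");cv2.imwrite("pics/w2.png",w);np.save("w2.npy",np.r_[o["ee_pos"],o["tcp_rot"]]);s=camera("side");cv2.imwrite("pics/s2.png",s)
t=camera("top");cv2.imwrite("pics/t2.png",t)
c=np.zeros((600,800,3),np.uint8)
c[:600,:400]=cv2.resize(s[90:240,270:370],None,fx=4,fy=4,interpolation=cv2.INTER_CUBIC)
c[:300,400:800]=cv2.resize(t[180:255,285:385],None,fx=4,fy=4,interpolation=cv2.INTER_CUBIC)
c[300:600,400:800]=cv2.resize(w[:,:],(400,300))
cv2.imwrite("pics/c2.png",c)
```

```text
6.45 [ 0.50595905 -0.08953367  0.25649605] [1.79989121e+02 1.86384702e-03 1.00680140e+02] [-3.90446294e-01  2.45276211e-03 -4.80187305e+00]
```

View pics/c2.png

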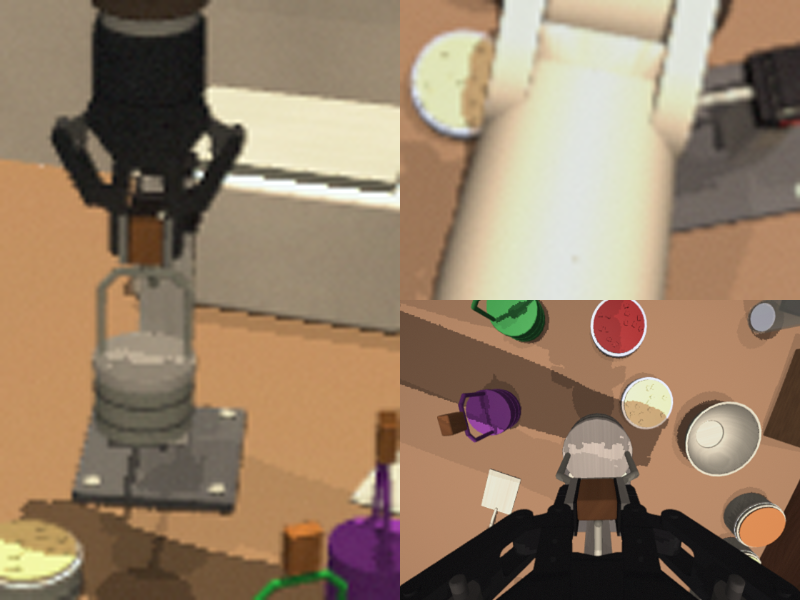

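Run:
```python
from h import *
np.set_printoptions(precision=1,suppress=True)
w=cv2.imread("pics/w2.png");v=np.load("w2.npy");P=pose("wrist",dict(ee_pos=v[:3],tcp_rot=v[3:]))
n=np.array([-.185,.983]);s=np.array([.5195,-.1587])
print(proj("wrist",[[*(s+a*n),.224] for a in(.02,0,-.02,-.04,-.06)],P))
g=w.astype(int).sum(2)
for r in range(312,372,8):
    x=np.arange(250,310);i=x[g[r,250:310]>430];print(r,i.min() if len(i) else 0,i.max() if len(i) else 0,len(i))
cv2.imwrite("pics/w2c.png",cv2.resize(w[180:380,200:360],None,fx=3,fy=3,interpolation=cv2.INTER_CUBIC))
```

```text
[[278.  306. ]
 [277.9 330.3]
 [277.8 353.1]
 [277.7 374.4]
 [277.7 394.5]]
312 0 0 0
320 273 280 8
328 251 302 19
336 250 301 14
344 256 308 12
352 255 281 10
360 0 0 0
368 0 0 0
```

View pics/w2c.png

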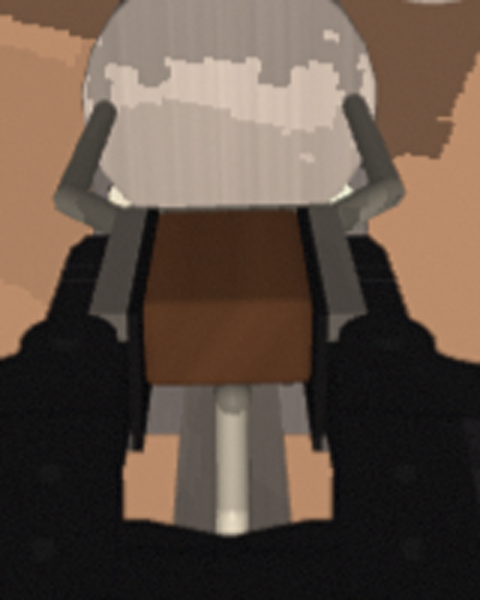

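Emit:
send_rows(targets="-5 0.5 0 0 255; -12 0.5 0 0 255; -20 0.5 0 0 255; -28 0.5 0 0 255; -36 0.5 0 0 255; -44 0.5 0 0 255; -52 0.5 0 0 255; -60 0.5 0 0 255; -66 0.5 0 0 255; -70 0.5 0 0 255; -70.5 0.5 3 0 255; -70.5 0.5 8 0 255; -70.5 0.5 14 0 255; -70.5 0.5 19 0 255; -70.5 0.5 23 0 255; -70.5 0.5 25 0 255; -70.5 0.5 25 0 255; -70.5 0.5 25 0 255")

```text
time: 8.85
ee_pos: [0.5198, -0.1589, 0.2315]
tcp_rot: [180.0, 0.0, 100.7]
wrist_force: [0.4, 0.3, -4.6]
opening: 0.0233
grasp_force: 39.6
```

```bash
cat > f.py <<'E'
from h import *
F=[]
for i in range(5):
    s=camera("side");o=bot.get_obs();F.append(np.r_[o["wrist_force"],o["torque"]])
print(o["time"],o["ee_pos"],np.mean(F,0).round(2),np.std(F,0).round(2))
import sys
cv2.imwrite(f"pics/{sys.argv[1]}.png",cv2.resize(s[90:240,250:400],None,fx=4,fy=4,interpolation=cv2.INTER_CUBIC));cv2.imwrite(f"pics/{sys.argv[1]}_full.png",s)
E
python3 f.py s3
```

```text
9.1 [ 0.51975118 -0.15888836  0.23137805] [ 0.16 -0.13 -4.97 -0.   -0.01 -0.  ] [0.45 0.54 0.53 0.03 0.02 0.02]
```

View pics/s3.png

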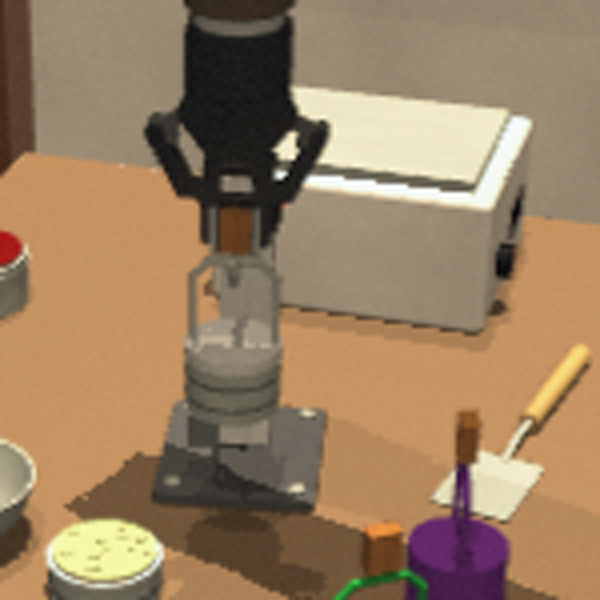

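Emit:
send_rows(targets="0 0 2 0 255; 0 0 4 0 255; 0 0 6 0 255; 0 0 8 0 255; 0 0 10 0 255; 0 0 12 0 255; 0 0 14 0 255; 0 0 16 0 255; 0 0 18 0 255; 0 0 20 0 255; 0 0 22 0 255; 0 0 24 0 255; 0 0 26 0 255; 0 0 28 0 255; 0 0 29 0 255; 0 0 30 0 255; 0 0 30 0 255; 0 0 30 0 255")

```text
time: 11.35
ee_pos: [0.5197, -0.1589, 0.2014]
tcp_rot: [180.0, 0.0, 100.7]
wrist_force: [0.4, 0.1, -1.1]
opening: 0.0237
grasp_force: 39.9
```

```bash
sed -i 's/range(5)/range(10)/' f.py; python3 f.py s4
```

```text
11.85 [ 0.51974449 -0.15887351  0.20131478] [-0.3   0.77 -1.51  0.16  0.05 -0.  ] [0.43 0.5  0.49 0.02 0.02 0.02]
```

Emit:
send_rows(targets="0.5 0 0 0 255; 1 0 0 0 255; 1.5 0 0 0 255; 2 0 0 0 255; 2 0 0 0 255; 2 0 0 0 255")

```text
time: 12.6
ee_pos: [0.5194, -0.1571, 0.2013]
tcp_rot: [180.0, 0.0, 100.7]
wrist_force: [1.0, -1.8, -2.3]
opening: 0.0236
grasp_force: 40.0
```

```bash
python3 f.py s5
```

```text
13.1 [ 0.51938254 -0.15701219  0.20129392] [ 0.62 -3.34 -1.74 -0.78 -0.13 -0.  ] [0.43 0.53 0.48 0.09 0.03 0.03]
```

Emit:
send_rows(targets="-0.8 0 0 0 255; -1.6 0 0 0 255; -1.6 0 2 0 255; -1.6 0 4 0 255; -1.6 0 6 0 255; -1.6 0 8 0 255; -1.6 0 9 0 255; -1.6 0 10 0 255; -1.6 0 10 0 255")

```text
time: 14.22
ee_pos: [0.5195, -0.1578, 0.1911]
tcp_rot: [-180.0, -0.1, 100.7]
wrist_force: [-1.3, 5.3, -0.6]
opening: 0.0235
grasp_force: 40.0
```

```bash
python3 f.py s6
python3 - <<'E'
import cv2,numpy as np
a=[cv2.imread(f"pics/s{i}_full.png") for i in (3,4,5,6)]
cv2.imwrite("pics/cmp.png",np.hstack([cv2.resize(x[100:220,290:330],None,fx=5,fy=5,interpolation=cv2.INTER_CUBIC) for x in a]))
E
```

```text
14.725 [ 0.51951529 -0.15776535  0.19117827] [-1.17  5.51 -0.38  1.18  0.26  0.  ] [0.51 0.56 0.46 0.03 0.02 0.02]
```

View pics/cmp.png

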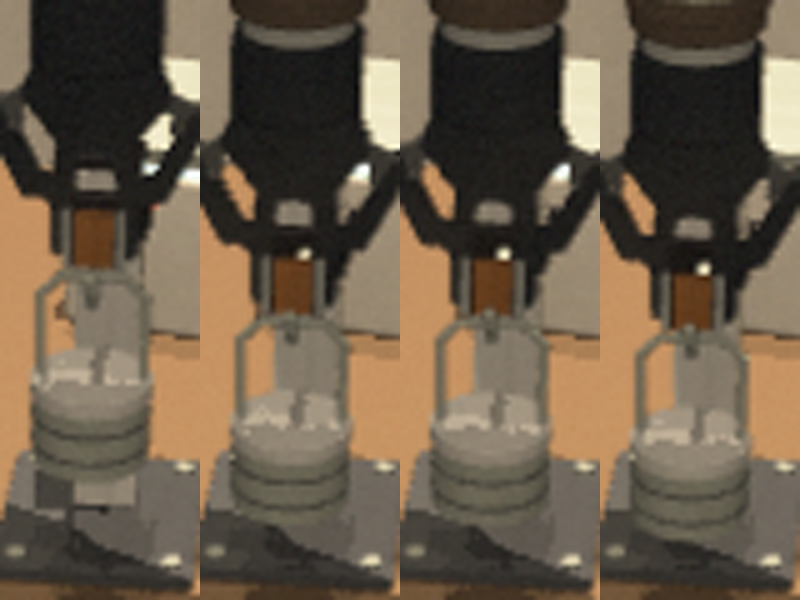

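Emit:
send_rows(targets="0.4 0 0 0 255; 0.8 0 0 0 255; 0.8 0 0 0 255; 0.8 0 0 0 255")

```text
time: 15.22
ee_pos: [0.5195, -0.1576, 0.1913]
tcp_rot: [180.0, -0.0, 100.7]
wrist_force: [-1.0, 4.3, -0.5]
opening: 0.0232
grasp_force: 40.1
```

```bash
python3 f.py s7
```

```text
15.725 [ 0.51948838 -0.15767116  0.19126773] [-1.18  4.06 -0.52  0.88  0.23  0.  ] [0.4  0.59 0.7  0.04 0.02 0.03]
```

Emit:
send_rows(targets="0.5 0 0 0 255; 1 0 0 0 255; 1.5 0 0 0 255; 2 0 0 0 255; 2 0 0 0 255; 2 0 0 0 255")

```text
time: 16.48
ee_pos: [0.5194, -0.1569, 0.1915]
tcp_rot: [180.0, 0.1, 100.6]
wrist_force: [0.0, -6.2, -0.6]
opening: 0.0237
grasp_force: 40.1
```

```bash
python3 f.py s8
```

```text
16.975 [ 0.51936822 -0.15686955  0.19150426] [ 0.92 -6.52 -0.39 -1.41 -0.15 -0.01] [0.6  0.42 0.49 0.03 0.02 0.03]
```

Emit:
send_rows(targets="-0.6 0 0 0 255; -1.2 0 0 0 255; -1.2 0 0 0 255; -1.2 0 0 0 255")

```text
time: 17.48
ee_pos: [0.5194, -0.1571, 0.1913]
tcp_rot: [180.0, 0.0, 100.7]
wrist_force: [0.1, -4.1, 0.1]
opening: 0.0233
grasp_force: 40.1
```

```bash
python3 f.py s9
```

```text
17.975 [ 0.51938294 -0.15699536  0.1912989 ] [ 0.86 -4.54 -0.18 -1.06 -0.14 -0.01] [0.57 0.6  0.6  0.06 0.04 0.02]
```

Emit:
send_rows(targets="-0.5 0 0 0 255; -0.8 0 0 0 255; -0.8 0 0 0 255; -0.8 0 0 0 255")

```text
time: 18.48
ee_pos: [0.5194, -0.1573, 0.1912]
tcp_rot: [-180.0, -0.0, 100.7]
wrist_force: [-0.4, 0.2, 0.3]
opening: 0.0235
grasp_force: 40.1
```

```bash
python3 f.py s10
```

```text
18.975 [ 0.51942865 -0.1574729   0.19122733] [-0.16  1.64 -0.43  0.34  0.05 -0.02] [0.55 0.5  0.58 0.15 0.04 0.03]
```

Emit:
send_rows(targets="0.3 0 1 0 255; 0.3 0 2 0 255; 0.3 0 3 0 255; 0.3 0 4 0 255; 0.3 0 5 0 255; 0.3 0 6 0 255; 0.3 0 6 0 255; 0.3 0 6 0 255", newtons=20)

```text
time: 19.98
ee_pos: [0.5195, -0.1574, 0.1853]
tcp_rot: [180.0, 0.0, 100.7]
wrist_force: [-0.8, 1.3, 0.0]
opening: 0.0235
grasp_force: 40.2
```

```bash
sed -i 's/range(10)/range(14)/' f.py; python3 f.py s11
```

```text
20.675 [ 0.5194373  -0.15741141  0.18525214] [-0.16  1.2   0.2   0.27  0.07 -0.01] [0.52 0.47 0.55 0.03 0.02 0.02]
```

Emit:
send_rows(targets="0 0 0 0 183; 0 0 0 0 178; 0 0 0 0 170; 0 0 0 0 150; 0 0 0 0 120; 0 0 0 0 120; 0 0 0 0 120; 0 0 0 0 120", newtons=20)

```text
time: 21.68
ee_pos: [0.5195, -0.1574, 0.1853]
tcp_rot: [180.0, 0.0, 100.7]
wrist_force: [-0.2, 0.6, 0.6]
opening: 0.045
grasp_force: 0.0
```

```bash
python3 f.py s12
python3 - <<'E'
import cv2,numpy as np
from h import *
w=camera("wrist")
a=[cv2.imread(f"pics/s{i}_full.png") for i in (11,12)]
c=np.zeros((600,800,3),np.uint8)
c[:,:400]=np.hstack([cv2.resize(x[110:230,290:330],None,fx=5,fy=5,interpolation=cv2.INTER_CUBIC) for x in a])
c[:500,400:]=cv2.resize(w[180:380,200:360],None,fx=2.5,fy=2.5)
cv2.imwrite("pics/cmp2.png",c)
E
```

```text
22.375 [ 0.51942857 -0.15738417  0.18527011] [-0.14 -0.03  0.15 -0.01  0.   -0.01] [0.53 0.35 0.4  0.03 0.03 0.03]
```

View pics/cmp2.png

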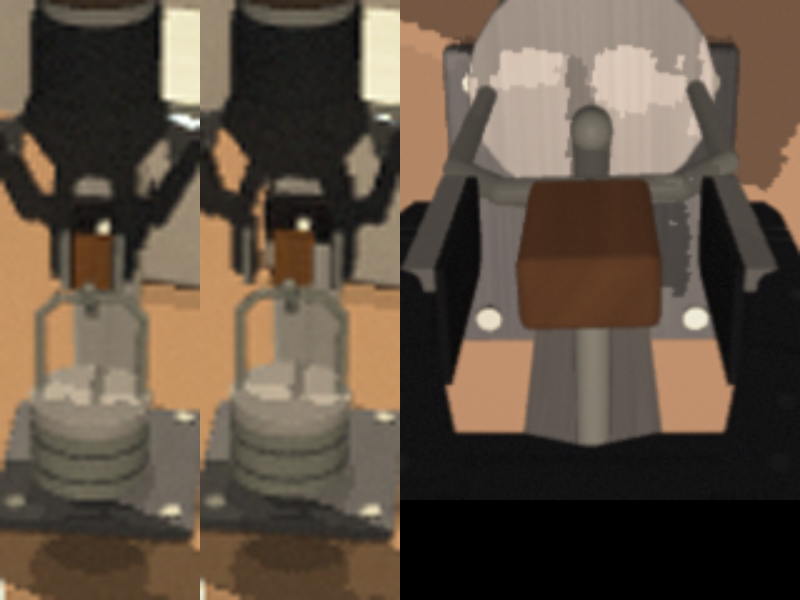

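The canister hangs in the hook and the fingers are clear on both sides: the block is at x 518–660 in the crop, between the pads at 480 and 700. Now I wait.

Emit:
send_rows(targets="0 0 0 0 120; 0 0 0 0 120; 0 0 0 0 120; 0 0 0 0 120; 0 0 0 0 120; 0 0 0 0 120; 0 0 0 0 120; 0 0 0 0 120; 0 0 0 0 120; 0 0 0 0 120; 0 0 0 0 120; 0 0 0 0 120; 0 0 0 0 120; 0 0 0 0 120; 0 0 0 0 120; 0 0 0 0 120; 0 0 0 0 120; 0 0 0 0 120; 0 0 0 0 120; 0 0 0 0 120")

```text
time: 24.92
ee_pos: [0.5194, -0.1574, 0.1853]
tcp_rot: [-180.0, -0.0, 100.7]
wrist_force: [0.2, -0.7, 0.2]
opening: 0.0451
grasp_force: 0.0
```

Run:
```python
from h import *
P=None
for i in range(24):
    w=camera("wrist").astype(int);m=np.zeros(w.shape[:2],bool)
    m[240:320,235:325]=((w[...,2]>1.9*w[...,0])&(w[...,2]>45)&(w[...,2]<130))[240:320,235:325]
    if i%3==0:
        c,a,k=cen(m);print(bot.get_obs()["time"],c.round(2),a)
cv2.imwrite("pics/w13.png",w)
```

```text
24.975 [275.33 282.1 ] 3108
25.125 [275.33 282.11] 3108
25.275 [275.32 282.12] 3106
25.425 [275.33 282.09] 3109
25.575 [275.32 282.1 ] 3105
25.725 [275.32 282.08] 3111
25.875 [275.33 282.07] 3108
26.025 [275.32 282.08] 3108[ WARN:0@10.463] global loadsave.cpp:1063 imwrite_ Unsupported depth image for selected encoder is fallbacked to CV_8U.
```

Emit:
send_rows(targets="0 0 0 0 140; 0 0 0 0 155; 0 0 0 0 165; 0 0 0 0 173; 0 0 0 0 178; 0 0 0 0 182; 0 0 0 0 186; 0 0 0 0 195; 0 0 0 0 255; 0 0 0 0 255; 0 0 0 0 255; 0 0 0 0 255; 0 0 0 0 255; 0 0 0 0 255", newtons=35)

```text
time: 27.88
ee_pos: [0.5195, -0.1574, 0.1853]
tcp_rot: [180.0, 0.0, 100.7]
wrist_force: [0.9, 0.1, -0.4]
opening: 0.0236
grasp_force: 35.4
```

```bash
python3 f.py s14
```

```text
28.575 [ 0.51946577 -0.15738177  0.18528829] [ 1.15  0.37  0.11  0.02 -0.22 -0.  ] [0.48 0.47 0.57 0.03 0.02 0.02]
```

Gripped with no load change. Lifting slowly.

Emit:
send_rows(targets="0 0 -1 0 255; 0 0 -2.5 0 255; 0 0 -4.5 0 255; 0 0 -7 0 255; 0 0 -9.5 0 255; 0 0 -12 0 255; 0 0 -14.5 0 255; 0 0 -17 0 255; 0 0 -19.5 0 255; 0 0 -22 0 255; 0 0 -24.5 0 255; 0 0 -27 0 255; 0 0 -29 0 255; 0 0 -31 0 255; 0 0 -33 0 255; 0 0 -35 0 255; 0 0 -36.5 0 255; 0 0 -38 0 255; 0 0 -39.5 0 255; 0 0 -41 0 255")

```text
time: 31.08
ee_pos: [0.5194, -0.1574, 0.2264]
tcp_rot: [-180.0, -0.0, 100.7]
wrist_force: [-0.7, -0.1, -5.4]
opening: 0.0233
grasp_force: 34.9
```

Emit:
send_rows(targets="0 0 -2 0 255; 0 0 -4 0 255; 0 0 -6 0 255; 0 0 -9 0 255; 0 0 -13 0 255; 0 0 -18 0 255; 0 0 -23 0 255; 0 0 -27 0 255; 0 0 -30 0 255; 0 0 -31 0 255; 0 0 -31 0 255")

```text
time: 32.45
ee_pos: [0.5194, -0.1574, 0.2573]
tcp_rot: [-180.0, -0.0, 100.7]
wrist_force: [-1.5, -0.4, -5.7]
opening: 0.0233
grasp_force: 34.9
```

```bash
python3 f.py s15
python3 - <<'E'
import cv2,numpy as np
from h import *
w=camera("wrist");s=cv2.imread("pics/s15_full.png")
c=np.zeros((600,800,3),np.uint8)
c[:,:300]=cv2.resize(s[100:220,280:340],None,fx=5,fy=5,interpolation=cv2.INTER_CUBIC)
c[:600,300:780]=cv2.resize(w[180:380,200:360],None,fx=3,fy=3)
cv2.imwrite("pics/cmp3.png",c)
E
```

```text
33.15 [ 0.51945531 -0.15741419  0.25730638] [-0.22  0.09 -4.71 -0.    0.01  0.  ] [0.57 0.35 0.42 0.03 0.03 0.02]
```

View pics/cmp3.png

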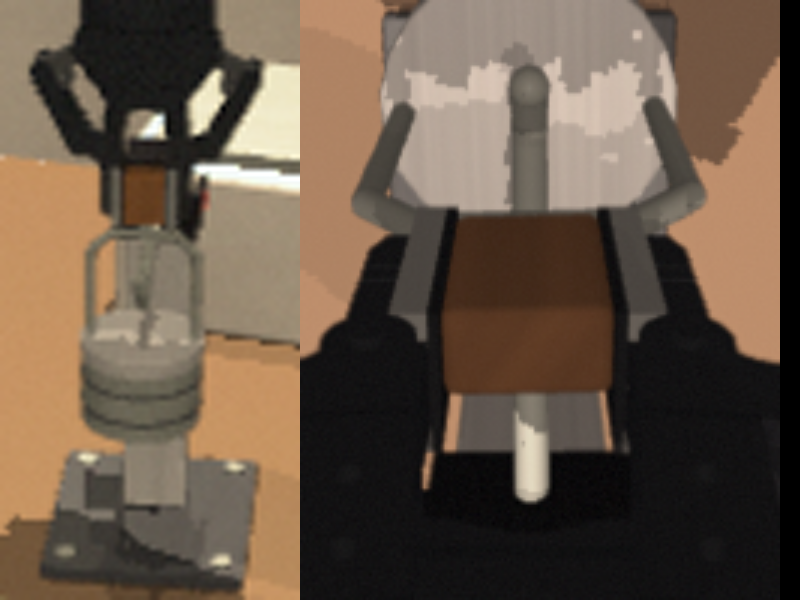

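Emit:
send_rows(targets="3 0 0 0 255; 9 0 0 0 255; 16 0 0 0 255; 24 0 0 0 255; 34 0 0 0 255; 46 0 0 0 255; 60 0 0 0 255; 76 1 0 0 255; 94 4 0 0 255; 114 8 0 0 255; 136 14 0 0 255; 160 20 0 0 255; 184 26 0 0 255; 208 33 0 0 255; 232 40 0 0 255; 256 46 0 0 255; 280 52 0 0 255; 304 58 0 0 255; 328 63 0 0 255; 350 67 0 0 255")

```text
time: 35.7
ee_pos: [0.5201, 0.2007, 0.2572]
tcp_rot: [-180.0, -0.0, 100.7]
wrist_force: [0.5, 0.6, -4.6]
opening: 0.0239
grasp_force: 34.9
```

Emit:
send_rows(targets="22 4 0 0 255; 42 7 0 0 255; 60 9 5 0 255; 74 11 15 0 255; 84 12 28 0 255; 89 13 42 0 255; 91 13 56 0 255; 91 13 68 0 255; 91 13 78 0 255; 91 13 86 0 255; 91 13 92 0 255; 91 13 95 0 255; 91 13 95 0 255; 91 13 95 0 255")

```text
time: 37.45
ee_pos: [0.5166, 0.2909, 0.1627]
tcp_rot: [180.0, -0.0, 100.7]
wrist_force: [0.6, 0.3, -4.0]
opening: 0.0234
grasp_force: 34.8
```

Run:
```python
from h import *
np.set_printoptions(precision=4,suppress=True)
o=bot.get_obs();print(o["time"],o["ee_pos"],o["tcp_rot"],o["wrist_force"])
w=camera("wrist");cv2.imwrite("pics/w16.png",w);np.save("w16.npy",np.r_[o["ee_pos"],o["tcp_rot"]]);s=camera("side");cv2.imwrite("pics/s16.png",s)
P=pose("wrist",o)
u=np.array([.256,-.967]);v=np.array([.967,.256]);c=np.array([.501,.347])
pts=[[*(c+a*.12*u+b*.09*v),.012] for a,b in((1,1),(1,-1),(-1,-1),(-1,1))]+[[.516,.291,.012]]
for n,im,Q in(("wrist",w,P),("side",s,None)):
    p=proj(n,pts,Q);print(p)
    for q in p:cv2.circle(im,tuple(int(x) for x in q),3,(0,255,0),1)
c=np.zeros((600,800,3),np.uint8)
c[:420,:560]=w;c[420:600,:]=0
c[360:600,500:800]=cv2.resize(s[270:390,180:330],None,fx=2,fy=2)
cv2.imwrite("pics/cmp4.png",c)
```

```text
37.45 [0.5166 0.2909 0.1627] [179.9678  -0.0074 100.6706] [ 0.5848  0.2797 -3.9664]
[[364.9884 242.4077]
 [196.2875 253.7182]
 [156.644   -1.0179]
 [366.5522 -18.7743]
 [276.1057 191.5291]]
[[224.3096 290.9787]
 [294.4051 293.805 ]
 [288.2664 367.8637]
 [205.7076 363.6439]
 [256.2698 309.148 ]]
```

View pics/cmp4.png

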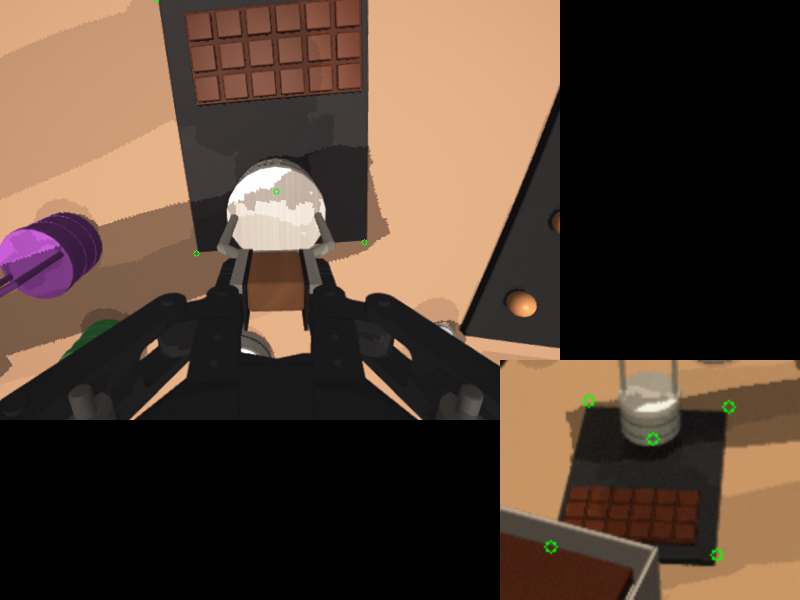

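The board's corners land on the predicted marks at (365,242) and (196,253), and the canister is over the free half. Lowering.

Emit:
send_rows(targets="0 0 4 0 255; 0 0 8 0 255; 0 0 12 0 255; 0 0 15 0 255; 0 0 17 0 255; 0 0 19 0 255; 0 0 20 0 255; 0 0 21 0 255; 0 0 22 0 255; 0 0 22.5 0 255; 0 0 23 0 255; 0 0 23 0 255")

```text
time: 39.05
ee_pos: [0.5164, 0.2908, 0.1393]
tcp_rot: [-180.0, -0.0, 100.7]
wrist_force: [0.2, -0.4, -5.1]
opening: 0.0234
grasp_force: 34.8
```

Emit:
send_rows(targets="0 0 0.5 0 255; 0 0 0.5 0 255; 0 0 0.5 0 255")

```text
time: 39.42
ee_pos: [0.5164, 0.2908, 0.1388]
tcp_rot: [180.0, -0.0, 100.7]
wrist_force: [-0.0, -0.1, -4.6]
opening: 0.0235
grasp_force: 34.8
```

Emit:
send_rows(targets="0 0 0.5 0 255; 0 0 1 0 255; 0 0 1 0 255")

```text
time: 39.8
ee_pos: [0.5164, 0.2908, 0.1377]
tcp_rot: [-180.0, 0.0, 100.7]
wrist_force: [0.7, -0.2, -4.3]
opening: 0.0237
grasp_force: 34.8
```

Emit:
send_rows(targets="0 0 0.5 0 255; 0 0 1 0 255; 0 0 1 0 255")

```text
time: 40.17
ee_pos: [0.5166, 0.2909, 0.1373]
tcp_rot: [180.0, -0.0, 100.7]
wrist_force: [-0.2, 0.9, -0.1]
opening: 0.0235
grasp_force: 35.3
```

Emit:
send_rows(targets="0 0 0 0 183; 0 0 0 0 178; 0 0 0 0 165; 0 0 0 0 120; 0 0 0 0 50; 0 0 0 0 0; 0 0 0 0 0; 0 0 0 0 0; 0 0 0 0 0; 0 0 -10 0 0; 0 0 -30 0 0; 0 0 -60 0 0; 0 0 -100 0 0; 0 0 -130 0 0; 0 0 -140 0 0; 0 0 -140 0 0", newtons=20)

```text
time: 42.18
ee_pos: [0.5166, 0.2909, 0.2769]
tcp_rot: [180.0, -0.0, 100.7]
wrist_force: [0.2, -0.2, -0.7]
opening: 0.0856
grasp_force: 0.0
```

Run:
```python
from h import *
o=bot.get_obs();P=pose("wrist",o);w=camera("wrist");s=camera("side");cv2.imwrite("pics/w20.png",w)
for q in proj("wrist",[[.516,.291,.067]],P):cv2.circle(w,tuple(int(x) for x in q),3,(0,255,0),1)
print(o["time"],o["ee_pos"])
c=np.zeros((600,800,3),np.uint8);c[:420,:560]=w;c[300:600,500:800]=cv2.resize(s[240:360,190:310],None,fx=2.5,fy=2.5)
c[:300,600:800]=cv2.resize(s[110:230,280:360],None,fx=2.5,fy=2.5);cv2.imwrite("pics/end.png",c)
```

```text
42.175 [0.51659876 0.29090042 0.27688407]
```

View pics/end.png

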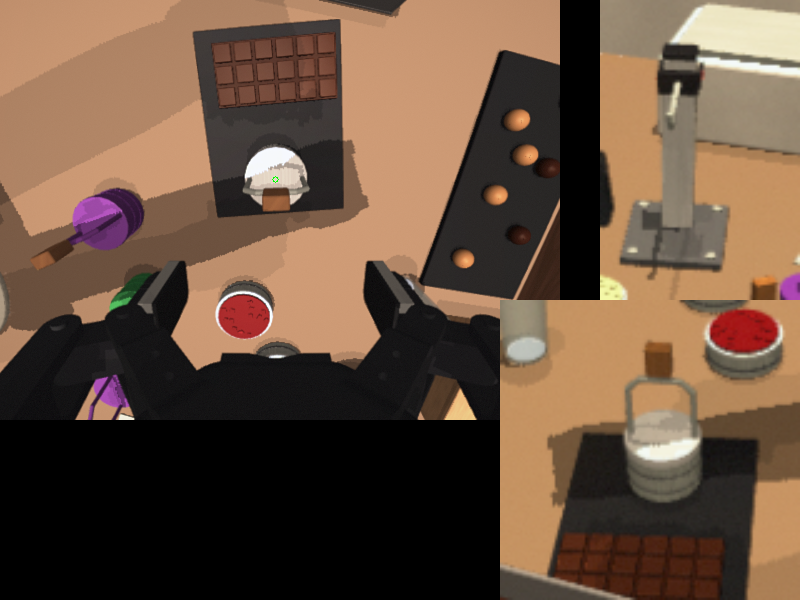

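The canister stands upright and released on the free half, with its lid centre on the predicted mark at (275,179). The hook is empty and back up.

```bash
python3 -c "
from workcell import ticket
print(ticket.job_done())"
```

```text
the job is handed in; nothing more can be done
None
```

I hung the canister on the scale and let it go, and it stayed still for over a second. I then lifted it off and stood it upright on the free half of the board, and handed the job in at about 42 s; no verdict came back.

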